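# Set the sampling kit into its fitted holders

### The arm

A 6-joint arm with a two-finger parallel gripper is mounted at the origin on a cart in front of the work surface, level with it; the furniture and walls round the work are solid. World frame = base frame: x ahead of the robot, y to its left, z up, the work surface at z = 0. Lengths are in mm, angles in rad, forces in N, time in s.
With the tool pointing down it reaches from about 300 to 775 mm from the base axis. Payload 14.6 kg.
Tool frame: the origin (TCP) lies at the very end of the fingers, on their centre line; the grasp point (between the pads) lies 19 mm behind it; z points along the fingers, y is the line along which they close (so a half turn about z gives the same grasp; the last joint's range is limited). The gripper opens to 94 mm and grips with 3 to 60 N. Pads are 16 mm wide; open, the fingers measure 119 mm over their backs; the gripper's body (75 mm by 177 mm) begins 78 mm behind the grasp point.
Start: joints at [-1.275, 0.3, 1.521, -0, 1.321, -0.067], TCP at [195.184, -514.191, 205.446] pointing down, gripper open.
Joint ranges: [-3.03, 3.03], [-0.79, 2.21], [0.23, 2.52], [-1.04, 4.18], [0, 3.07], [-2.55, 2.55]. Speed limits (rad/s): [2.22, 2.22, 2.57, 3.14, 3.14, 3.14].

### API

Orientations are given as [roll, pitch, yaw] about the fixed x, y, z axes, in that order (R = Rz(yaw) Ry(pitch) Rx(roll)).
In Python, from cell import manip, optics gives the robot as it stands.
- The arm moves only by the shell command python3 -m crank 'ROWS' [FORCE]. ROWS is JSON, a list of rows, each a list of 7 numbers: the opening in per cent of the stroke, from 0 (shut) to 100 (fully open), then the shift along the tool's x, y, z in mm, then the turn, a rotation vector about the tool's x, y, z in rad. A call has 1 to 10 rows; each row is the pose to reach, as a shift and turn from the pose commanded when the call began, along the tool's axes at that moment; what a row does not reach only later rows make up. A row lasts 1/10 s, in which the tool goes at most 50 mm and 8.59 degrees, less where a joint would pass 70% of its speed; a pose out of reach is approached as far as the arm can. A call with a gripper value outside its range is refused whole. The fingers move at their own pace and stop on an object; FORCE is the grip in N (left out, the last holds). Time passes only in rows, so rows that repeat a pose let the fingers close. It gives the time, the measured TCP pose, the force, the opening and the grip force at its end, in the units of the state.
- manip.read_state(): the state, without advancing time (a new reading comes with each control period).
- optics.camera(name): name is "scene" or "side" or "wrist"; returns (picture, depth): 384x512x3 uint8, red, green, blue; 384x512 float32, mm along the optical axis (not along the pixel's ray), 0 where there is no reading.
- optics.calibration(name): a dict with "camera_matrix" (3x3 intrinsics, pixels), "R" (3x3) and "t" (3): a world point X has camera coordinates R X + t. Camera axes: x right, y down, z forward; pixel columns grow to the right and rows downward; lengths in mm; the calibration is good to about 2 mm. A picture is of the moment at which its call begins: read the wrist's pose just before it. calibration takes no time and is no camera call; for the wrist camera it gives the pose at the moment of the call.
- manip.sign_off(): hands the job in; it is judged then, once.
The state is a dict: "clock": time; "joints": joint angles; "qd": joint speeds; "effort": joint torques, N m; "eef_pos": TCP position; "eef_rot": TCP orientation; "wrist_force": force on the tool from outside, world axes, zero at the start; "moment": the same for the moment, N m; "finger_gap": finger opening in mm; "finger_force": force on a finger pad.
Only numpy, scipy, OpenCV 4.12 (cv2) and the standard library are available. Lean on these libraries where they do the work, as an engineer would, in place of code of your own. Each camera call takes 0.05 s, during which the arm holds its last target. There are 200 camera calls.

### The job

Set out the sampling kit for the next filtration run: put the white sample bottle, the blue vial, the filter carton and the battery cell each into the holder that fits it: bottle in the large yellow ring, vial in the small blue ring, carton in the large bay with orange corners, battery in the small bay with red corners. Each must sit flat on its holder's floor inside its rim or corners, bottle and vial upright, the carton flat and, like the battery, lengthwise in its bay. Leave the red cap and the tape roll where they lie.

Things in the scene. Friction and masses are not known exactly. Their poses are not given: they have to be found in the camera images.
- sample_bottle_center (a point): White round sample bottle with white screw cap, standing upright, 54 mm in diameter, 103 mm tall (the cap, 46 mm wide, takes the top 19 mm). The point is on its axis, half-way up (51 mm above its underside); z up.
- blue_vial_center (a point): Small clear vial with blue contents and a white cap, standing upright, 34 mm in diameter, 58 mm tall (the cap, 20 mm wide, takes the top 10 mm). The point is on its axis, half-way up (29 mm above its underside); z up.
- filter_box_center (a point): Small white and blue carton of filters lying flat, 40 mm along its x, 62 mm along its y, 24 mm high along z. The point is at its centre, 12 mm above its underside.
- battery_cell_center (a point): Single battery cell, red and silver, lying down, 15 mm thick in x and z, 50 mm long along its y. The point is at its centre, 7.5 mm above its underside.
- bottle_holder_floor (a point): Holder for the sample bottle (the larger ring): square grey plate, 88 mm a side and 8 mm thick, with a yellow ring of 70 mm inner diameter, 4 mm wall, standing 6 mm above the plate. Fixed to the worktop. The point is at the centre of its black floor, 8 mm above the worktop; z up.
- vial_holder_floor (a point): Holder for the blue vial (the smaller ring): square grey plate, 68 mm a side and 8 mm thick, with a blue ring of 50 mm inner diameter, 4 mm wall, standing 6 mm above the plate. Fixed to the worktop. The point is at the centre of its black floor, 8 mm above the worktop; z up.
- filter_holder_floor (a point): Holder for the filter carton (the larger bay): grey plate 84 x 106 mm, 8 mm thick, with orange angle pieces, 4 mm thick and 6 mm high above the plate, at the four corners of a rectangular bay 56 mm along its x and 78 mm along its y; each long side (parallel to y) is open for 46 mm in the middle. Fixed to the worktop. The point is at the centre of its black floor, 8 mm above the worktop; z up. y along the bay's length.
- battery_holder_floor (a point): Holder for the battery cell (the smaller bay): grey plate 59 x 94 mm, 8 mm thick, with red angle pieces, 4 mm thick and 6 mm high above the plate, at the four corners of a rectangular bay 31 mm along its x and 66 mm along its y; each long side (parallel to y) is open for 42 mm in the middle. Fixed to the worktop. The point is at the centre of its black floor, 8 mm above the worktop; z up. y along the bay's length.
- red_cap: Loose red screw cap, 63 mm in diameter, 24 mm high, a bystander to be left where it is. Origin at the centre of its underside.
- tape_roll: Roll of beige tape lying flat, 100 mm in diameter, 25 mm high, a bystander to be left where it is. Origin at the centre of its underside.

How it is judged:
By the outcome, as a careful person would: the job done as asked, in the order asked, and still so for the second after the job is handed in, with the robot touching nothing.
It also fails if it takes over 104 s, if anything falls off the work surface, if the arm or the gripper's body presses on something with over 40 N, if the wrist force passes 120 N, or if a joint passes its speed limit or range.

## Working session

There is one attempt and no reset: what is moved stays moved. The work goes in short steps, Python scripts to look and compute and a shell command to move; the robot and the scene stay as the last step left them, time stands still between calls to the robot, and variables do not carry over. Pictures are saved under pics/ and viewed, at most 14 in all, crops included, and the job is handed in when it is done.

```bash
mkdir -p pics; ls; python3 - <<'E'
from cell import manip, optics
import cv2,numpy as np
print(manip.read_state())
for n in ("scene","side"):
    p,d=optics.camera(n); cv2.imwrite(f"pics/{n}0.png",p[:,:,::-1]); np.savez(f"{n}0.npz",p=p,d=d,**optics.calibration(n))
    print(n,optics.calibration(n))
E
```

```text
pics
{'clock': 0.0, 'joints': array([-1.27463087e+00,  3.00462852e-01,  1.52160226e+00, -1.75424709e-05,
        1.32070474e+00, -6.66077419e-02]), 'qd': array([ 2.93495703e-05, -1.03917489e-03,  6.45877114e-04,  1.06541999e-03,
       -9.60657845e-04, -1.37926854e-03]), 'effort': array([ 4.75519064e-04, -5.31800258e+01, -3.52735448e+01,  7.08381878e-02,
        2.43471900e-02, -7.94763287e-05]), 'eef_pos': array([ 195.08652295, -513.94594799,  204.88189923]), 'eef_rot': array([-3.14041693e+00, -6.13989027e-05,  3.62777512e-01]), 'wrist_force': array([ 0.54935161, -0.67408777,  0.31006728]), 'moment': array([-0.0272177 ,  0.0098202 ,  0.01329972]), 'finger_force': 0.0, 'finger_gap': 93.99907582041915}
scene {'camera_matrix': array([[376.75484069,   0.        , 256.36683898],
       [  0.        , 376.75484069, 189.11223448],
       [  0.        ,   0.        ,   1.        ]]), 'R': array([[-0.77365492, -0.63360302, -0.00229791],
       [-0.4534515 ,  0.55620838, -0.69642944],
       [ 0.44253792, -0.53775407, -0.71762159]]), 't': array([442.8233764 , 298.74775659, 891.89555996])}
side {'camera_matrix': array([[404.17286385,   0.        , 255.71717499],
       [  0.        , 404.17286385, 187.74889768],
       [  0.        ,   0.        ,   1.        ]]), 'R': array([[-0.83981128, -0.5428692 ,  0.00316995],
       [-0.29042944,  0.4443418 , -0.84747337],
       [ 0.45865865, -0.71263834, -0.53082845]]), 't': array([ 482.34119882,  219.36440776, 1023.31696328])}
```

View pics/scene0.png

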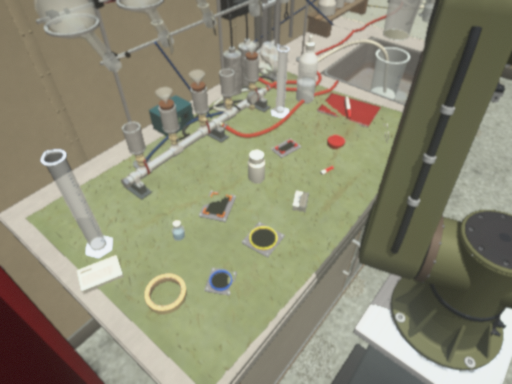

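View pics/side0.png

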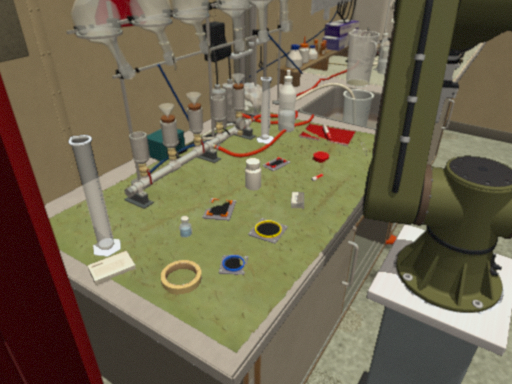

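The scene view shows the bottle at (257,166), vial (178,230), carton (299,200) and battery (327,170). The large ring is at (263,238), small ring (220,281), large bay (217,207) and small bay (287,148), and the bystanders are cap (336,142) and tape (165,293). The side view agrees.

```bash
cat > h.py <<'E'
import numpy as np,cv2
from cell import manip, optics
def plane(c,uv,z):
    """pixels -> world points on plane Z=z"""
    K,R,t=c["camera_matrix"],c["R"],c["t"]
    uv=np.atleast_2d(np.array(uv,float)); r=np.c_[uv,np.ones(len(uv))]@np.linalg.inv(K).T@R
    o=-R.T@t
    return o+r*((z-o[2])/r[:,2])[:,None]
def cloud(c,d):
    v,u=np.mgrid[:d.shape[0],:d.shape[1]]; K=c["camera_matrix"]
    P=np.stack([(u-K[0,2])/K[0,0]*d,(v-K[1,2])/K[1,1]*d,d],-1)-c["t"]
    P=P@c["R"]; P[d<=0]=np.nan; return P
E
python3 - <<'E'
from h import *
c=np.load("scene0.npz")
P=cloud(c,c["d"])
for n,uv,z in [("bottle cap",(257,155),100),("vial",(178,230),29),("carton",(299,200),12),("batt",(327,170),8),("bh",(263,238),8),("vh",(220,281),8),("fh",(217,207),8),("bath",(287,148),8),("cap",(336,142),24),("tape",(165,293),25)]:
    p=plane(c,uv,z)[0]; print(n,p.round(),"r",np.hypot(*p[:2]).round(),"depthpt",P[uv[1],uv[0]].round())
s=np.load("scene0.npz")["p"][120:320,140:360]
cv2.imwrite("pics/crop0.png",cv2.resize(s,(660,600),interpolation=cv2.INTER_CUBIC)[:,:,::-1])
print(optics.calibration("wrist"))
E
```

```text
bottle cap [635. -80. 100.] r 640.0 depthpt [635. -80. 100.]
vial [657. 236.  29.] r 698.0 depthpt [650. 241.  39.]
carton [471. -79.  12.] r 478.0 depthpt [466. -70.  24.]
batt [ 478. -250.    8.] r 539.0 depthpt [ 476. -244.   13.]
bh [469.  98.   8.] r 479.0 depthpt [469.  97.   7.]
vh [469. 271.   8.] r 541.0 depthpt [469. 270.   7.]
fh [646.  95.   8.] r 653.0 depthpt [644.  97.  11.]
bath [ 646. -258.    8.] r 695.0 depthpt [ 645. -257.    9.]
cap [ 522. -375.   24.] r 643.0 depthpt [ 523. -376.   23.]
tape [541. 385.  25.] r 664.0 depthpt [553. 379.   4.]
{'camera_matrix': array([[297.57844496,   0.        , 254.12647563],
       [  0.        , 297.57844496, 195.6585853 ],
       [  0.        ,   0.        ,   1.        ]]), 'R': array([[ 3.55706982e-01, -9.34597498e-01, -2.44688872e-04],
       [-9.10056496e-01, -3.46426278e-01,  2.27565391e-01],
       [-2.12766811e-01, -8.07239178e-02, -9.73762770e-01]]), 't': array([-550.45035624,  -25.69965646,  388.07172288])}
```

View pics/crop0.png

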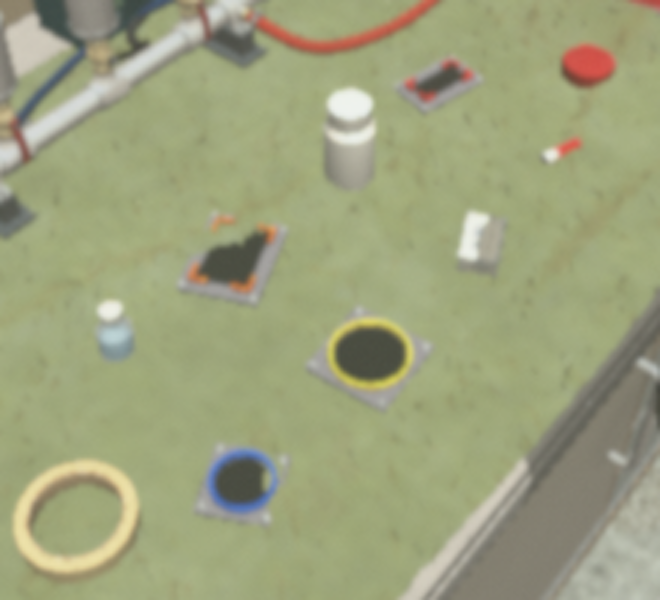

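The crop shows all eight items; the large bay looks partly green at its upper left, which I'll check close up. First I'll check for tall obstacles.

```bash
python3 - <<'E'
from h import *
for n in("scene","side"):
    c=np.load(n+"0.npz"); P=cloud(c,c["d"]).reshape(-1,3)
    for z0,z1 in((30,110),(110,200),(200,330),(330,600)):
        m=(P[:,2]>z0)&(P[:,2]<z1)&(P[:,0]>300)&(P[:,0]<1000)&(abs(P[:,1])<600)
        Q=P[m]; print(n,z0,len(Q))
        for y in range(-600,600,150):
            k=(Q[:,1]>=y)&(Q[:,1]<y+150)
            if k.sum()>3: print("   y",y,"minx",np.percentile(Q[k,0],2).round(),end="")
        print()
E
python3 -m crank '[[100,40,-27,-8,0,0,0],[100,80,-54,-15,0,0,0.1],[100,120,-81,-22,0,0,0.2],[100,160,-108,-30,0,0,0.3],[100,200,-136,-38,0,0,0.36],[100,240,-163,-46,0,0,0.36],[100,280,-190,-54,0,0,0.36],[100,320,-217,-62,0,0,0.36],[100,360,-244,-70,0,0,0.36],[100,400,-270,-78,0,0,0.36]]'
```

```text
scene 30 4039
   y -600 minx 738.0   y -450 minx 780.0   y -300 minx 777.0   y -150 minx 611.0   y 0 minx 865.0   y 150 minx 645.0   y 300 minx 776.0   y 450 minx 632.0
scene 110 2934
   y -600 minx 742.0   y -450 minx 781.0   y -300 minx 853.0   y -150 minx 862.0   y 0 minx 862.0   y 150 minx 863.0   y 300 minx 776.0   y 450 minx 633.0
scene 200 3589
   y -600 minx 761.0   y -450 minx 780.0   y -300 minx 863.0   y -150 minx 863.0   y 0 minx 864.0   y 150 minx 863.0   y 300 minx 776.0   y 450 minx 632.0
scene 330 5124
   y -600 minx 852.0   y -450 minx 867.0   y -300 minx 848.0   y -150 minx 863.0   y 0 minx 840.0   y 150 minx 839.0
side 30 3667
   y -600 minx 598.0   y -450 minx 784.0   y -300 minx 778.0   y -150 minx 613.0   y 0 minx 870.0   y 150 minx 647.0   y 300 minx 778.0   y 450 minx 635.0
side 110 2725
   y -600 minx 744.0   y -450 minx 783.0   y -300 minx 850.0   y -150 minx 866.0   y 0 minx 865.0   y 150 minx 865.0   y 300 minx 778.0   y 450 minx 635.0
side 200 2950
   y -600 minx 764.0   y -450 minx 783.0   y -300 minx 866.0   y -150 minx 866.0   y 0 minx 866.0   y 150 minx 865.0   y 300 minx 778.0   y 450 minx 635.0
side 330 7038
   y -600 minx 827.0   y -450 minx 835.0   y -300 minx 853.0   y -150 minx 819.0   y 0 minx 842.0   y 150 minx 841.0   y 450 minx 635.0
clock: 1.1
eef_pos: [474.0, -117.8, 283.7]
eef_rot: [-3.142, 0.0, 0.003]
wrist_force: [0.8, -0.4, -0.0]
finger_gap: 94.2
finger_force: 0.0
```

```bash
cat >> h.py <<'E'
def snap(tag,n="wrist"):
    c=optics.calibration(n); p,d=optics.camera(n)
    cv2.imwrite(f"pics/{tag}.png",p[:,:,::-1]); np.savez(tag+".npz",p=p,d=d,**c)
    return c,p,d
E
python3 -c "
from h import *
snap('w1')"
python3 -m crank '[[100,10,-45,0,0,0,0],[100,10,-90,0,0,0,0],[100,10,-135,0,0,0,0],[100,10,-180,0,0,0,0],[100,10,-225,0,0,0,0],[100,10,-250,0,0,0,0],[100,10,-250,0,0,0,0]]'
python3 -c "
from h import *
snap('w2')"
```

```text
clock: 1.85
eef_pos: [482.2, 132.6, 283.0]
eef_rot: [-3.141, 0.001, 0.006]
wrist_force: [-0.3, -0.5, -0.1]
finger_gap: 93.7
finger_force: 0.0
```

View pics/w1.png

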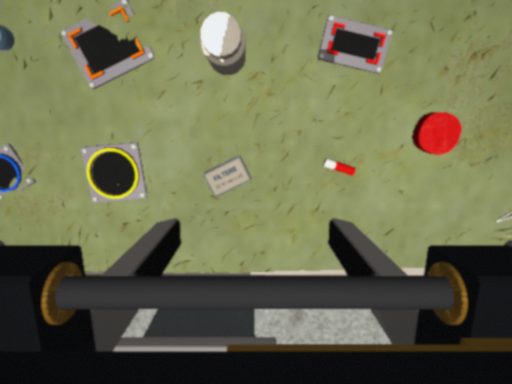

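View pics/w2.png

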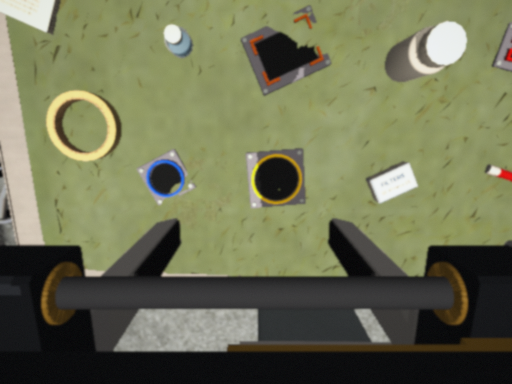

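Wrist views: w1 shows bottle cap (222,37), carton (227,176), battery (340,167), large bay (105,50), large ring (112,174) and small bay (357,44). w2 shows vial (177,38) and small ring (166,178). The large bay has an odd green gap near (300,35), so I'll measure heights there.

```bash
python3 - <<'E'
from h import *
def rect(X):
    (c,s,a)=cv2.minAreaRect(X[:,:2].astype(np.float32)); b=cv2.boxPoints((c,s,a)); e=[b[1]-b[0],b[2]-b[1]]
    l=max(e,key=np.linalg.norm); return np.round(c,1),np.round(sorted(s),1),"long-axis deg",np.round(np.degrees(np.arctan2(l[1],l[0]))%180,1)
for tag in("w1","w2"):
    c=np.load(tag+".npz"); P=cloud(c,c["d"]); h=cv2.cvtColor(c["p"],cv2.COLOR_RGB2HSV).astype(int); H,S,V=h[...,0],h[...,1],h[...,2]
    u=np.mgrid[:384,:512]; row=u[0]<215
    def near(x,y,r): return row&(np.hypot(P[...,0]-x,P[...,1]-y)<r)
    print(tag,"table z",np.nanmedian(P[60:200,130:400,2]).round(1))
    def rep(n,m):
        if m.sum()>15: Q=P[m]; print(n,m.sum(),*rect(Q),"z",np.percentile(Q[:,2],[5,50,95]).round(1))
    rep("bottlecap",near(635,-80,60)&(P[...,2]>93))
    rep("vial cap",near(650,241,45)&(P[...,2]>50))
    rep("vial",near(650,241,45)&(P[...,2]>15))
    rep("carton",near(466,-70,60)&(P[...,2]>15))
    rep("batt",near(478,-248,45)&(P[...,2]>6))
    rep("yellow",near(469,98,60)&(S>150)&(V>90)&(H>18)&(H<35))
    rep("blue",near(469,271,60)&(S>150)&(H>100)&(H<130))
    rep("orange",near(646,95,90)&(S>150)&(V>100)&(H<15))
    rep("redbay",near(646,-258,70)&(S>150)&((H<8)|(H>172)))
    rep("red cap",near(522,-376,60)&(P[...,2]>15))
    rep("tape",near(545,385,70)&(P[...,2]>15))
    Z=P[...,2]; m=near(646,95,75)
    if m.sum()>500:
        for x in range(720,570,-10):
            print(x,[int(np.nanmedian(Z[m&(abs(P[...,0]-x)<5)&(abs(P[...,1]-y)<5)])) if (m&(abs(P[...,0]-x)<5)&(abs(P[...,1]-y)<5)).any() else -99 for y in range(160,20,-10)])
E
python3 - <<'E'
import cv2;im=cv2.imread('pics/w2.png')[0:110,220:350]
cv2.imwrite('pics/c2.png',cv2.resize(im,None,fx=5,fy=5,interpolation=cv2.INTER_CUBIC))
E
```

```text
w1 table z 4.4
bottlecap 1458 [637.5 -81.9] [44.4 45. ] long-axis deg 154.4 z [ 99.1 101.  102.5]
vial 167 [655.7 222.2] [11.1 30.7] long-axis deg 172.6 z [16.  21.5 28.4]
carton 1119 [464.8 -78.6] [39.9 62.1] long-axis deg 116.6 z [21.8 23.3 24.6]
batt 1165 [ 482.5 -246.8] [78.9 89. ] long-axis deg 108.2 z [ 6.2  8.3 13.9]
yellow 546 [467.   97.3] [76.9 78.7] long-axis deg 157.6 z [ 7.2 12.4 14.1]
blue 206 [466.4 254.6] [32.7 55.3] long-axis deg 174.3 z [ 6.6 12.3 14.1]
orange 310 [648.8  87.8] [64.  88.4] long-axis deg 114.1 z [ 7.4 12.5 14. ]
redbay 290 [ 650.4 -259.7] [38.2 73. ] long-axis deg 77.9 z [ 7.9 12.8 14.6]
red cap 1545 [ 529.3 -388. ] [59.9 61.3] long-axis deg 77.5 z [19.8 22.9 24.4]
720 [-99, -99, -99, -99, -99, -99, -99, -99, -99, -99, -99, -99, -99, -99]
710 [-99, -99, -99, -99, -99, -99, -99, 5, 4, 3, -99, 3, -99, -99]
700 [-99, 7, 9, 10, 9, 8, 10, 8, 6, 6, 7, 5, 4, -99]
690 [4, 6, 7, 9, 8, 8, 9, 9, 8, 11, 11, 6, 4, 6]
680 [3, 3, 4, 6, 6, 7, 8, 9, 9, 11, 11, 9, 9, 10]
670 [3, 2, 6, 7, 7, 7, 7, 7, 8, 11, 10, 11, 10, 11]
660 [3, 3, 7, 9, 7, 7, 7, 7, 7, 8, 8, 9, 10, 1
[... 1242 characters left out ...]
[-99, -99, 11, 8, 7, 6, 5, 4, 3, 3, 4, 4, -99, -99]
700 [-99, 8, 10, 11, 9, 9, 10, 9, 7, 6, 7, 6, 5, -99]
690 [5, 6, 7, 9, 8, 8, 9, 10, 8, 11, 12, 7, 5, 7]
680 [4, 3, 4, 6, 6, 7, 8, 9, 10, 11, 11, 9, 10, 10]
670 [3, 2, 6, 7, 7, 7, 7, 7, 9, 11, 11, 11, 11, 12]
660 [3, 4, 7, 8, 7, 7, 7, 7, 7, 8, 9, 10, 11, 10]
650 [3, 2, 7, 8, 7, 7, 7, 7, 7, 7, 7, 7, 10, 8]
640 [2, 2, 6, 7, 7, 7, 7, 7, 7, 7, 7, 7, 11, 7]
630 [2, 2, 2, 7, 7, 7, 7, 7, 7, 7, 7, 8, 7, 6]
620 [2, 2, 2, 6, 7, 7, 7, 7, 7, 6, 7, 4, 4, 4]
610 [2, 2, 2, 2, 7, 11, 8, 7, 6, 3, 3, 3, 5, 5]
600 [0, 2, 2, 2, 6, 7, 6, 3, 3, 3, 4, 3, 3, 3]
590 [-99, 2, 2, 2, 3, 2, 3, 2, 2, 3, 2, 2, 2, -99]
580 [-99, -99, 3, 2, 2, 2, 2, 2, 2, 3, 2, 3, -99, -99]
```

View pics/c2.png

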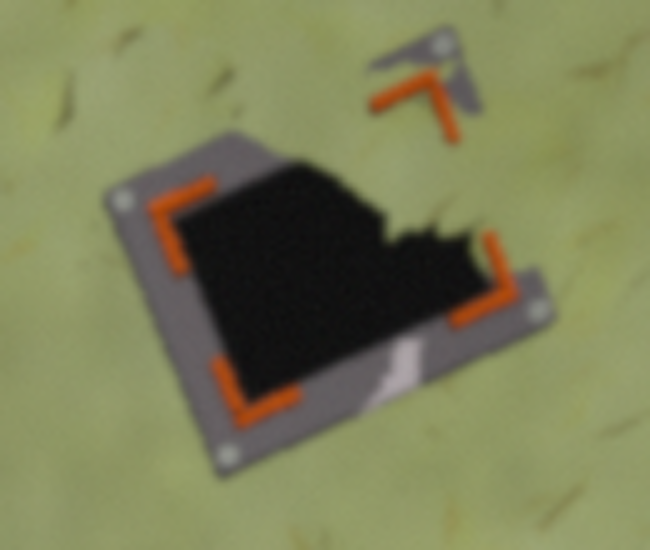

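The green patches are only bumps in the worktop skin: the bay floor reads 7–8 mm and the corners 64x86, centre (649.5,88). Now the bottle.

```bash
python3 -m crank '[[100,30,41,0,0,0,0],[100,60,82,0,0,0,0],[100,90,123,20,0,0,0],[100,120,164,50,0,0,0],[100,145,200,90,0,0,0],[100,155,214,120,0,0,0],[100,155,214,135,0,0,0],[100,155,214,135,0,0,0],[100,155,214,135,0,0,0]]' && python3 - <<'E'
from h import *
c,p,d=snap('w3'); P=cloud(c,d)
m=(np.hypot(P[...,0]-637,P[...,1]+81)<60)&(P[...,2]>95)
print(m.sum(),cv2.minAreaRect(P[m][:,:2].astype(np.float32)))
print(manip.read_state()["eef_pos"])
E
```

```text
clock: 2.8
eef_pos: [638.1, -84.1, 149.3]
eef_rot: [3.142, -0.0, 0.002]
wrist_force: [-0.3, -0.5, 0.8]
finger_gap: 93.8
finger_force: 0.0
51386 ((642.686279296875, -83.00092315673828), (114.24125671386719, 54.284175872802734), 88.5472640991211)
[638.46868117 -83.64953988 150.30446512]
```

View pics/w3.png

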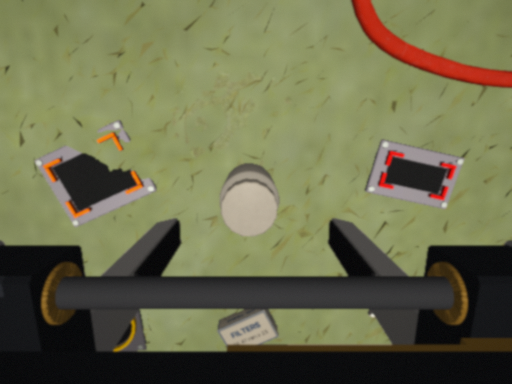

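The bottle cap is at pixel (249,206), nearly centred between the fingers (180–330), so I descend and grip.

```bash
python3 -c "
from h import *
c=np.load('w3.npz'); print(plane(c,[[249,206],[249,234],[222,206],[277,206]],103).round(1))
"
python3 -m crank '[[100,0,0,40,0,0,0],[100,0,0,80,0,0,0],[100,0,0,105,0,0,0],[100,0,0,114,0,0,0],[100,0,0,114,0,0,0]]' && python3 -m crank '[[0,0,0,0,0,0,0],[0,0,0,0,0,0,0],[0,0,0,0,0,0,0],[0,0,0,0,0,0,0],[0,0,0,0,0,0,0],[0,0,0,0,0,0,0],[0,0,0,0,0,0,0]]' 25
```

```text
[[ 641.3  -81.4  103. ]
 [ 618.1  -81.4  103. ]
 [ 641.3  -60.3  103. ]
 [ 641.4 -103.3  103. ]]
clock: 3.35
eef_pos: [638.5, -83.1, 35.3]
eef_rot: [3.141, -0.001, 0.003]
wrist_force: [-0.1, -0.0, 1.2]
finger_gap: 94.5
finger_force: 0.0
clock: 4.05
eef_pos: [638.5, -83.2, 34.8]
eef_rot: [-3.141, -0.001, 0.003]
wrist_force: [-0.6, 3.5, 4.0]
finger_gap: 53.3
finger_force: 24.9
```

```bash
python3 -m crank '[[0,0,0,-40,0,0,0],[0,-10,-10,-70,0,0,0],[0,-38,-40,-70,0,0,0],[0,-66,-70,-70,0,0,0],[0,-94,-100,-70,0,0,0],[0,-122,-130,-70,0,0,0],[0,-150,-158,-70,0,0,0],[0,-171,-179,-70,0,0,0],[0,-171,-179,-70,0,0,0],[0,-171,-179,-70,0,0,0]]' && python3 -c "
from h import *
snap('w4')
snap('s4','scene')"
```

```text
clock: 5.05
eef_pos: [466.8, 95.2, 104.6]
eef_rot: [3.141, -0.0, 0.004]
wrist_force: [0.8, 0.2, -2.2]
finger_gap: 53.2
finger_force: 24.9
```

View pics/w4.png

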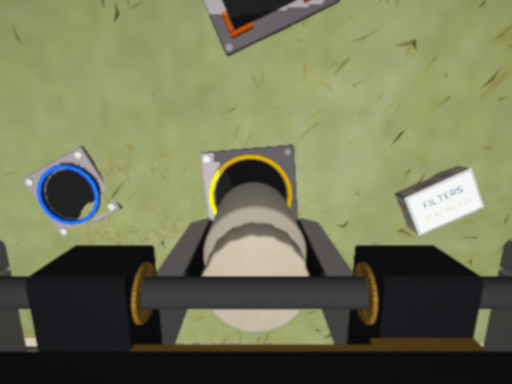

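The large ring spans pixels 208–292 with its top at row 155, behind the held bottle; small ring centre at (69,193). I'll refine both ring centres by fitting circles.

```bash
cat >> h.py <<'E'
from scipy.optimize import least_squares
def ring(c,lo,hi,box,z=14,r=37):
    """centre of a coloured ring's top (mean radius r)"""
    h=cv2.cvtColor(c["p"],cv2.COLOR_RGB2HSV); m=cv2.inRange(h,lo,hi); x0,y0,x1,y1=box
    v,u=np.nonzero(m[y0:y1,x0:x1]); X=plane(c,np.c_[u+x0,v+y0],z)[:,:2]
    f=least_squares(lambda q:np.hypot(*(X-q[:2]).T)-q[2],[*X.mean(0),r],loss="soft_l1"); return f.x.round(1),len(X)
Y=((18,150,90),(35,255,255)); B=((100,150,60),(130,255,255))
E
python3 -c "
from h import *
c=np.load('w4.npz')
print(ring(c,*Y,(195,140,305,215),13)); print(ring(c,*B,(20,140,125,240),13,27))
c=np.load('w2.npz')
print(ring(c,*Y,(240,140,310,215),13)); print(ring(c,*B,(130,140,200,210),13,27))"
```

```text
(array([467.8,  97.4,  36.5]), 739)
(array([467.9, 266.9,  26.3]), 931)
(array([467.6,  97.1,  36.1]), 516)
(array([467.6, 267.2,  26. ]), 316)
```

```bash
python3 -m crank '[[0,1,-1.5,25,0,0,0],[0,1,-1.5,45,0,0,0],[0,1,-1.5,55,0,0,0],[0,1,-1.5,59,0,0,0],[0,1,-1.5,61,0,0,0],[0,1,-1.5,61,0,0,0]]' && python3 -m crank '[[0,0,0,1,0,0,0],[0,0,0,1,0,0,0]]'
```

```text
clock: 5.75
eef_pos: [468.1, 96.6, 43.9]
eef_rot: [-3.142, -0.001, 0.003]
wrist_force: [0.6, 0.9, -1.3]
finger_gap: 53.0
finger_force: 24.9
clock: 5.95
eef_pos: [468.0, 96.7, 42.9]
eef_rot: [-3.142, -0.001, 0.003]
wrist_force: [1.0, -0.1, -0.9]
finger_gap: 52.9
finger_force: 24.9
```

```bash
python3 -m crank '[[0,0,0,0.7,0,0,0],[0,0,0,0.7,0,0,0],[100,0,0,0.7,0,0,0],[100,0,0,0.7,0,0,0],[100,0,0,0.7,0,0,0],[100,0,0,0.7,0,0,0],[100,0,0,0.7,0,0,0],[100,0,0,0.7,0,0,0]]' && python3 -m crank '[[100,0,0,-40,0,0,0],[100,0,0,-80,0,0,0],[100,0,0,-120,0,0,0],[100,30,-30,-150,0,0,0],[100,60,-60,-150,0,0,0],[100,90,-90,-150,0,0,0],[100,120,-120,-150,0,0,0],[100,140,-130,-150,0,0,0],[100,140,-135,-150,0,0,0],[100,140,-135,-150,0,0,0]]' && python3 - <<'E'
from h import *
c,p,d=snap('w5'); P=cloud(c,d); row=np.mgrid[:384,:512][0]<215
m=(np.hypot(P[...,0]-468,P[...,1]-97)<55)&(P[...,2]>96)
print(m.sum(),cv2.minAreaRect(P[m][:,:2].astype(np.float32)),np.median(P[m][:,2]))
m=row&(np.hypot(P[...,0]-656,P[...,1]-233)<40)&(P[...,2]>50)
print(m.sum(),cv2.minAreaRect(P[m][:,:2].astype(np.float32)),np.median(P[m][:,2]))
E
```

```text
clock: 6.75
eef_pos: [467.7, 96.7, 41.7]
eef_rot: [-3.142, 0.0, 0.003]
wrist_force: [0.2, 0.6, 0.1]
finger_gap: 93.8
finger_force: 0.0
clock: 7.75
eef_pos: [606.9, 232.4, 191.0]
eef_rot: [3.141, 0.001, 0.003]
wrist_force: [-0.2, 0.2, 0.4]
finger_gap: 93.9
finger_force: 0.0
547 ((465.7584533691406, 108.20698547363281), (33.59837341308594, 19.514198303222656), 33.220462799072266) 109.38620377706424
326 ((658.1134033203125, 234.17185974121094), (20.363990783691406, 19.733301162719727), 45.312355041503906) 56.85973019287967
```

View pics/w5.png

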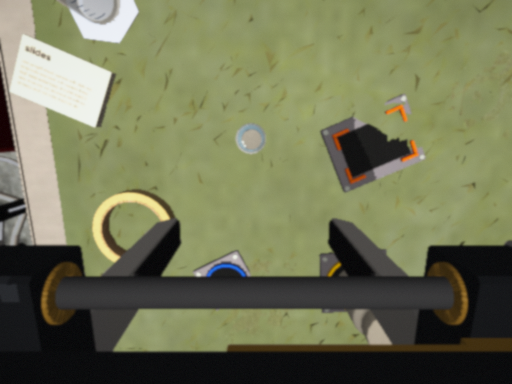

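The vial cap is at pixel (251,139), world (657.5,234). Both holders are clear, and the bottle top reads about 110 mm, so it is seated.

```bash
python3 -c "
from h import *
c=np.load('w5.npz'); print(plane(c,[251,138.5],58).round(1))"
python3 -m crank '[[100,35,-1,20,0,0,0],[100,50.5,-1.6,50,0,0,0],[100,50.5,-1.6,95,0,0,0],[100,50.5,-1.6,140,0,0,0],[100,50.5,-1.6,170,0,0,0],[100,50.5,-1.6,180,0,0,0],[100,50.5,-1.6,180,0,0,0]]' && python3 -m crank '[[0,0,0,0,0,0,0],[0,0,0,0,0,0,0],[0,0,0,0,0,0,0],[0,0,0,0,0,0,0],[0,0,0,0,0,0,0],[0,0,0,0,0,0,0],[0,0,0,0,0,0,0],[0,0,0,0,0,0,0]]' 20
```

```text
[[658.5 234.4  58. ]]
clock: 8.5
eef_pos: [657.3, 233.3, 11.6]
eef_rot: [3.141, 0.001, 0.002]
wrist_force: [1.4, -0.5, 0.2]
finger_gap: 94.0
finger_force: 0.0
clock: 9.3
eef_pos: [657.8, 233.9, 11.8]
eef_rot: [-3.141, -0.0, 0.003]
wrist_force: [0.5, 1.6, 0.5]
finger_gap: 33.7
finger_force: 12.0
```

```bash
python3 -m crank '[[0,0,0,-30,0,0,0],[0,0,0,-60,0,0,0],[0,-40,-8,-60,0,0,0],[0,-80,-16,-60,0,0,0],[0,-120,-24,-60,0,0,0],[0,-160,-30,-60,0,0,0],[0,-190,-33,-60,0,0,0],[0,-190,-33,-60,0,0,0],[0,-190,-33,-60,0,0,0]]' && python3 - <<'E'
from h import *
c,p,d=snap('w6'); print(manip.read_state()["eef_pos"])
E
```

```text
clock: 10.2
eef_pos: [468.0, 266.5, 72.2]
eef_rot: [-3.141, -0.001, 0.003]
wrist_force: [0.1, -1.2, -0.6]
finger_gap: 32.9
finger_force: 19.9
[468.5499806  266.36793193  72.09561114]
```

View pics/w6.png

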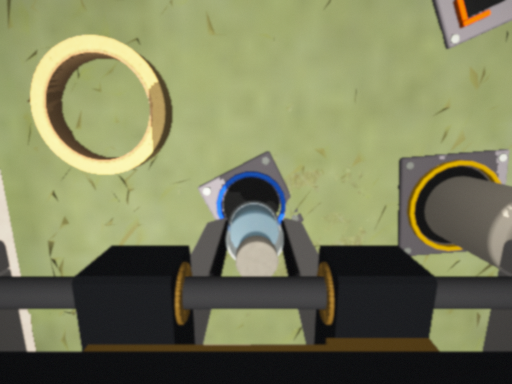

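The vial hangs over the small ring at (252,200), and the bottle sits inside the yellow ring. I lower and release.

```bash
python3 -m crank '[[0,0,-0.5,25,0,0,0],[0,0,-0.5,42,0,0,0],[0,0,-0.5,49,0,0,0],[0,0,-0.5,52,0,0,0],[0,0,-0.5,52.5,0,0,0],[0,0,-0.5,52.5,0,0,0]]' && python3 -m crank '[[100,0,0,0,0,0,0],[100,0,0,0,0,0,0],[100,0,0,0,0,0,0],[100,0,0,0,0,0,0],[100,0,0,0,0,0,0],[100,0,0,0,0,0,0],[100,0,0,-40,0,0,0],[100,0,0,-80,0,0,0],[100,0,0,-120,0,0,0],[100,0,0,-160,0,0,0]]'
```

```text
clock: 10.85
eef_pos: [468.4, 266.8, 19.8]
eef_rot: [-3.141, -0.001, 0.002]
wrist_force: [-0.1, 0.5, -0.5]
finger_gap: 33.2
finger_force: 20.0
clock: 11.85
eef_pos: [467.5, 266.7, 181.0]
eef_rot: [-3.142, 0.0, 0.003]
wrist_force: [0.2, 0.0, -0.1]
finger_gap: 94.0
finger_force: 0.0
```

```bash
python3 -m crank '[[100,0,40,0,0,0,-0.14],[100,0,80,0,0,0,-0.28],[100,0,120,0,0,0,-0.42],[100,0,160,0,0,0,-0.56],[100,0,200,0,0,0,-0.7],[100,0,240,0,0,0,-0.84],[100,0,280,0,0,0,-0.98],[100,0,315,0,0,0,-1.12],[100,-2,345,0,0,0,-1.26],[100,-2,345,0,0,0,-1.4]]' && python3 -m crank '[[100,0,0,15,0,0,-0.14],[100,0,0,30,0,0,-0.28],[100,0,0,50,0,0,-0.42],[100,0,0,70,0,0,-0.56],[100,0,0,80,0,0,-0.637],[100,0,0,80,0,0,-0.637],[100,0,0,80,0,0,-0.637]]' && python3 - <<'E'
from h import *
c,p,d=snap('w7'); print(manip.read_state()["eef_pos"],manip.read_state()["eef_rot"],manip.read_state()["joints"])
E
```

```text
clock: 12.85
eef_pos: [466.4, -81.1, 179.3]
eef_rot: [3.141, 0.0, 1.406]
wrist_force: [0.6, 0.5, 0.6]
finger_gap: 94.0
finger_force: 0.0
clock: 13.55
eef_pos: [466.9, -78.3, 99.7]
eef_rot: [3.141, 0.0, 2.037]
wrist_force: [-0.6, 0.1, 0.3]
finger_gap: 94.0
finger_force: 0.0
[467.06856973 -78.31278054  99.95334522] [3.14081570e+00 6.39258879e-04 2.03739609e+00] [-2.43495377e-01  2.53287509e-01  1.84685829e+00  2.52117721e-05
  1.04044096e+00 -7.10108134e-01]
```

View pics/w7.png

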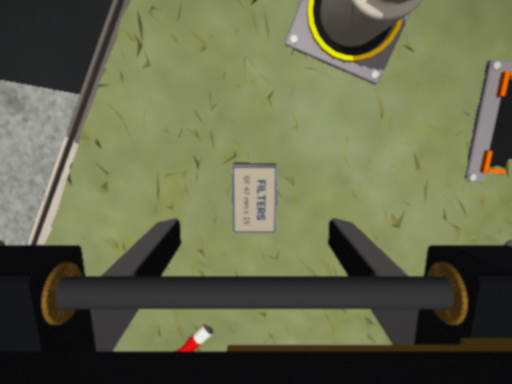

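The carton is square to the fingers, with top corners (233,163), (276,163), (275,232), (233,232).

```bash
python3 -c "
from h import *
c=np.load('w7.npz'); X=plane(c,[[233,165],[276,165],[275,232],[233,232]],24);print(X.round(1),X.mean(0).round(1))"
python3 -m crank '[[100,0,0,35,0,0,0],[100,0,0,65,0,0,0],[100,0,0,85,0,0,0],[100,0,0,93,0,0,0],[100,0,0,94,0,0,0],[100,0,0,94,0,0,0]]' && python3 -m crank '[[0,0,0,0,0,0,0],[0,0,0,0,0,0,0],[0,0,0,0,0,0,0],[0,0,0,0,0,0,0],[0,0,0,0,0,0,0],[0,0,0,0,0,0,0],[0,0,0,0,0,0,0],[0,0,0,0,0,0,0]]' 20
```

```text
[[ 434.6  -58.2   24. ]
 [ 467.4  -41.6   24. ]
 [ 494.9  -95.7   24. ]
 [ 461.  -112.8   24. ]] [464.5 -77.1  24. ]
clock: 14.2
eef_pos: [467.3, -78.4, 6.3]
eef_rot: [3.141, 0.001, 2.039]
wrist_force: [-0.6, -0.1, 0.6]
finger_gap: 94.0
finger_force: 0.0
clock: 15.0
eef_pos: [466.7, -78.2, 5.2]
eef_rot: [-3.142, -0.0, 2.04]
wrist_force: [-0.4, -0.7, -0.1]
finger_gap: 39.7
finger_force: 20.0
```

```bash
python3 -m crank '[[0,0,0,-35,0,0,0],[0,0,0,-65,0,0,0],[0,10,38,-65,0,0,0],[0,20,76,-65,0,0,0.02],[0,31,114,-65,0,0,0.048],[0,41,152,-65,0,0,0.048],[0,52,190,-65,0,0,0.048],[0,60,222,-65,0,0,0.048],[0,64.5,238,-65,0,0,0.048],[0,64.5,238,-65,0,0,0.048]]' && python3 - <<'E'
from h import *
c,p,d=snap('w8'); s=manip.read_state(); print(s["eef_pos"],s["eef_rot"])
h=cv2.cvtColor(p,cv2.COLOR_RGB2HSV); m=cv2.inRange(h,(0,150,100),(15,255,255)); m[240:]=0
n,l,st,ce=cv2.connectedComponentsWithStats(m)
print([(st[i].tolist()) for i in range(1,n) if st[i,4]>30])
E
```

```text
clock: 16.0
eef_pos: [650.4, 88.3, 69.5]
eef_rot: [-3.141, -0.0, 1.994]
wrist_force: [-1.0, -0.1, -0.2]
finger_gap: 39.6
finger_force: 20.0
[649.62591093  87.24866679  69.52257431] [-3.14067602e+00 -2.77168487e-04  1.99275478e+00]
[[215, 156, 26, 24, 192], [271, 156, 25, 25, 129]]
```

View pics/w8.png

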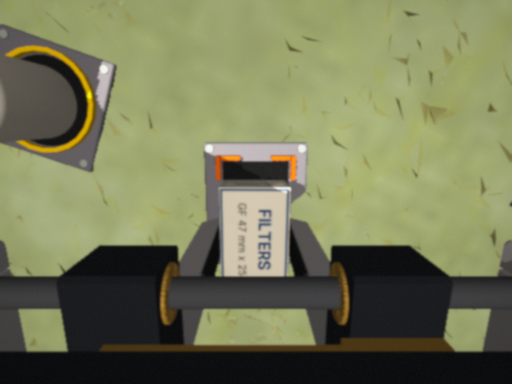

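The held carton is square with the bay: orange corners at cols 215–296, row 156, and the carton at cols 220–290. I check the bay centre from that end.

```bash
python3 -c "
from h import *
c=np.load('w8.npz'); X=plane(c,[[215,156],[296,156]],14)[:,:2]; a=1.9928; tx=np.array([np.cos(a),np.sin(a)])
mid=X.mean(0); print(X.round(1),np.linalg.norm(X[1]-X[0]),'bay',(mid-43*tx).round(1))
e=X[1]-X[0]; print('edge deg',np.degrees(np.arctan2(e[1],e[0])),'tool y deg',np.degrees(a)-90)
Y=plane(c,[[219,189],[290,189]],24+64)[:,:2]; print('carton centre',(Y.mean(0)-31*tx).round(1))"
```

```text
[[603.6 113.3]
 [661.5 139.4]] 63.47201417787764 bay [650.2  87.1]
edge deg 24.27760627096555 tool y deg 24.17902941367045
carton centre [649.1  87.8]
```

```bash
python3 -m crank '[[0,0,0.5,30,0,0,0],[0,0,0.5,46,0,0,0],[0,0,0.5,53,0,0,0],[0,0,0.5,56,0,0,0],[0,0,0.5,57,0,0,0],[0,0,0.5,57,0,0,0]]' && python3 -m crank '[[70,0,0,0,0,0,0],[70,0,0,0,0,0,0],[70,0,0,0,0,0,0],[70,0,0,0,0,0,0],[70,0,0,0,0,0,0],[70,0,0,-40,0,0,0],[70,0,0,-85,0,0,0],[70,0,0,-130,0,0,0],[70,0,0,-160,0,0,0]]'
```

```text
clock: 16.65
eef_pos: [650.6, 87.0, 14.0]
eef_rot: [3.141, 0.0, 1.992]
wrist_force: [0.4, 0.5, -0.0]
finger_gap: 39.6
finger_force: 20.0
clock: 17.55
eef_pos: [650.8, 87.1, 177.0]
eef_rot: [3.138, 0.001, 1.992]
wrist_force: [0.1, -0.4, -1.2]
finger_gap: 65.5
finger_force: 0.0
```

```bash
python3 -c "
from h import *
c=np.load('w1.npz');P=cloud(c,c['d']); p=c['p'].astype(int)
h=cv2.cvtColor(c['p'],cv2.COLOR_RGB2HSV); red=((h[...,0]<8)|(h[...,0]>172))&(h[...,1]>130); wh=(h[...,1]<60)&(h[...,2]>120)
m=np.zeros(red.shape,bool); m[150:185,315:365]=(red|wh)[150:185,315:365]
v,u=np.nonzero(m); X=plane(c,np.c_[u,v],10)[:,:2].astype(np.float32)
r=cv2.minAreaRect(X); b=cv2.boxPoints(r); e=max([b[1]-b[0],b[2]-b[1]],key=np.linalg.norm); print(len(X),r,np.degrees(np.arctan2(e[1],e[0]))%180, X.mean(0))
q=X-X.mean(0); w=np.linalg.svd(q)[2][0]; print(np.degrees(np.arctan2(w[1],w[0]))%180)
m=np.zeros(red.shape,bool); m[10:80,315:400]=red[10:80,315:400]
v,u=np.nonzero(m); X=plane(c,np.c_[u,v],13)[:,:2].astype(np.float32)
r=cv2.minAreaRect(X); b=cv2.boxPoints(r); e=max([b[1]-b[0],b[2]-b[1]],key=np.linalg.norm); print(len(X),r,np.degrees(np.arctan2(e[1],e[0]))%180)
"
```

```text
275 ((478.3271484375, -249.13255310058594), (50.77211380004883, 15.170241355895996), 72.14604949951172) 72.14607 [ 478.6676 -248.0177]
71.897545
327 ((650.5903930664062, -259.7232666015625), (74.26695251464844, 39.4873161315918), 78.04753112792969) 78.04751
```

```bash
python3 -m crank '[[100,-26,-33,0,0,0,0.1],[100,-52,-66,0,0,0,0.2],[100,-79,-99,0,0,0,0.3],[100,-105,-132,0,0,0,0.4],[100,-131,-165,0,0,0,0.5],[100,-158,-198,10,0,0,0.6],[100,-184,-231,25,0,0,0.7],[100,-212,-265,45,0,0,0.735],[100,-236,-295,70,0,0,0.735],[100,-236,-295,90,0,0,0.735]]' && python3 -m crank '[[100,0,0,0,0,0,0],[100,0,0,0,0,0,0]]' && python3 - <<'E'
from h import *
c,p,d=snap('w9'); s=manip.read_state(); print(s["eef_pos"],s["eef_rot"])
E
```

```text
clock: 18.55
eef_pos: [475.5, -252.0, 82.2]
eef_rot: [-3.141, 0.0, 1.253]
wrist_force: [0.8, 1.0, -0.0]
finger_gap: 93.9
finger_force: 0.0
clock: 18.75
eef_pos: [477.9, -248.6, 83.8]
eef_rot: [3.141, -0.0, 1.257]
wrist_force: [1.0, 0.1, 0.7]
finger_gap: 94.2
finger_force: 0.0
[ 478.28678358 -248.59201902   84.38039959] [3.14025610e+00 2.79877932e-04 1.25767749e+00]
```

View pics/w9.png

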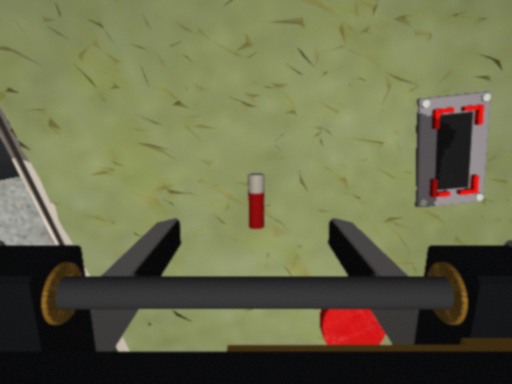

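The battery is vertical between the fingers, cols 248–265 and rows 173–228; the bay is visible at (455,150).

```bash
python3 -c "
from h import *
c=np.load('w9.npz'); print(plane(c,[[256.5,174],[256.5,228],[256.5,201]],12).round(1))"
python3 -m crank '[[100,0,0,35,0,0,0],[100,0,0,60,0,0,0],[100,0,0,74,0,0,0],[100,0,0,79,0,0,0],[100,0,0,80.5,0,0,0],[100,0,0,80.5,0,0,0]]' && python3 -m crank '[[0,0,0,0,0,0,0],[0,0,0,0,0,0,0],[0,0,0,0,0,0,0],[0,0,0,0,0,0,0],[0,0,0,0,0,0,0],[0,0,0,0,0,0,0],[0,0,0,0,0,0,0],[0,0,0,0,0,0,0],[0,0,0,0,0,0,0],[0,0,0,0,0,0,0]]' 20
```

```text
[[ 486.5 -226.    12. ]
 [ 471.7 -272.    12. ]
 [ 479.2 -248.5   12. ]]
clock: 19.4
eef_pos: [478.2, -249.1, 3.8]
eef_rot: [3.14, 0.0, 1.257]
wrist_force: [0.3, -0.1, -0.2]
finger_gap: 94.3
finger_force: 0.0
clock: 20.4
eef_pos: [477.5, -248.8, 2.7]
eef_rot: [-3.142, 0.0, 1.257]
wrist_force: [-0.9, 0.4, 0.2]
finger_gap: 17.6
finger_force: 0.1
```

```bash
python3 -m crank '[[0,0,0,0,0,0,0],[0,0,0,0,0,0,0],[0,0,0,0,0,0,0]]' 20 && python3 -m crank '[[0,0,0,-30,0,0,0],[0,0,0,-60,0,0,0],[0,11,42,-65,0,0,-0.05],[0,22,84,-65,0,0,-0.105],[0,33,126,-65,0,0,-0.105],[0,43,160,-65,0,0,-0.105],[0,43,167,-65,0,0,-0.105],[0,43,167,-65,0,0,-0.105],[0,43,167,-65,0,0,-0.105]]' && python3 - <<'E'
from h import *
c,p,d=snap('w10'); s=manip.read_state(); print(s["eef_pos"],s["eef_rot"])
h=cv2.cvtColor(p,cv2.COLOR_RGB2HSV); m=cv2.inRange(h,(0,130,60),(8,255,255))|cv2.inRange(h,(172,130,60),(180,255,255)); m[260:]=0
n,l,st,ce=cv2.connectedComponentsWithStats(m)
print([(st[i].tolist()) for i in range(1,n) if st[i,4]>30])
E
```

```text
clock: 20.7
eef_pos: [477.6, -248.9, 2.8]
eef_rot: [3.142, 0.0, 1.257]
wrist_force: [0.4, 1.0, -0.0]
finger_gap: 14.1
finger_force: 20.0
clock: 21.6
eef_pos: [648.7, -259.6, 67.4]
eef_rot: [-3.141, -0.0, 1.361]
wrist_force: [-0.2, -0.2, 0.3]
finger_gap: 14.3
finger_force: 20.0
[ 648.6714956  -259.70022237   67.77223534] [-3.14099539e+00 -8.28251768e-05  1.36126446e+00]
[[380, 7, 132, 253, 6151], [234, 161, 20, 21, 208], [264, 161, 20, 21, 203], [243, 221, 24, 39, 854]]
```

View pics/w10.png

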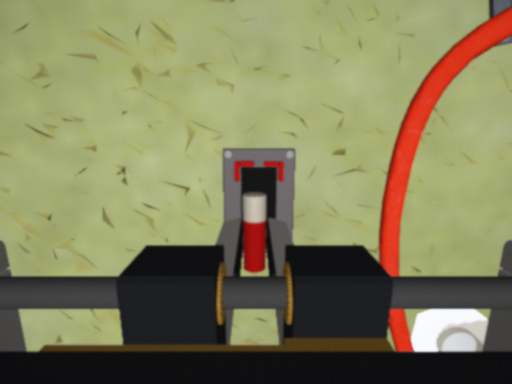

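The battery is held over the bay: red corners at cols 234–284, row 161, battery at col 255.

```bash
python3 -c "
from h import *
c=np.load('w10.npz'); X=plane(c,[[234,161],[284,161]],14)[:,:2]; a=1.3613; tx=np.array([np.cos(a),np.sin(a)])
print(X.round(1),np.linalg.norm(X[1]-X[0]),'bay',(X.mean(0)-37*tx).round(1))
e=X[1]-X[0]; print('edge deg',np.degrees(np.arctan2(e[1],e[0])),'tool y deg',np.degrees(a)-90)
Y=plane(c,[[243,194],[267,194]],15+64)[:,:2]; print('batt end',Y.mean(0),'centre',(Y.mean(0)-25*tx).round(1))"
```

```text
[[ 640.1 -219.5]
 [ 678.2 -227.6]] 38.98356203483459 bay [ 651.5 -259.8]
edge deg -11.932455349331198 tool y deg -12.003255348841037
batt end [ 653.65275901 -234.24556516] centre [ 648.5 -258.7]
```

```bash
python3 -m crank '[[0,0,2.8,28,0,0,0],[0,0,2.8,45,0,0,0],[0,0,2.8,53,0,0,0],[0,0,2.8,56,0,0,0],[0,0,2.8,57,0,0,0],[0,0,2.8,57,0,0,0]]' && python3 -m crank '[[55,0,0,0,0,0,0],[55,0,0,0,0,0,0],[55,0,0,0,0,0,0],[55,0,0,0,0,0,0],[55,0,0,0,0,0,0],[55,0,0,-40,0,0,0],[55,0,0,-85,0,0,0],[55,0,0,-130,0,0,0],[55,-10,-30,-170,0,0,0],[55,-20,-60,-200,0,0,0]]' && python3 - <<'E'
from h import *
c,p,d=snap('w11'); c,q,d=snap('s11','scene')
s=cv2.resize(q[120:320,140:360],(660,600),interpolation=cv2.INTER_CUBIC)[:,:,::-1]; cv2.imwrite('pics/c11.png',s)
E
```

```text
clock: 22.25
eef_pos: [652.6, -260.3, 11.6]
eef_rot: [3.141, 0.0, 1.362]
wrist_force: [0.7, 0.5, -0.0]
finger_gap: 14.4
finger_force: 20.0
clock: 23.25
eef_pos: [589.1, -267.1, 213.0]
eef_rot: [3.14, 0.001, 1.363]
wrist_force: [0.7, 0.0, 0.2]
finger_gap: 51.8
finger_force: 0.0
```

View pics/w11.png

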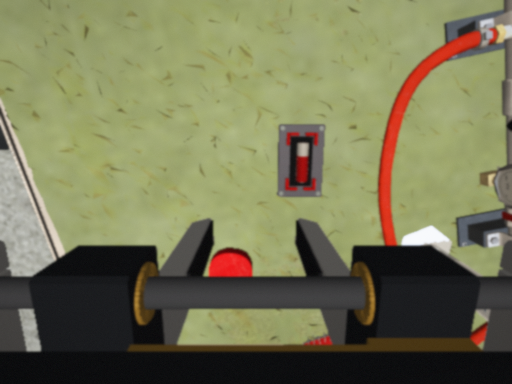

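View pics/c11.png

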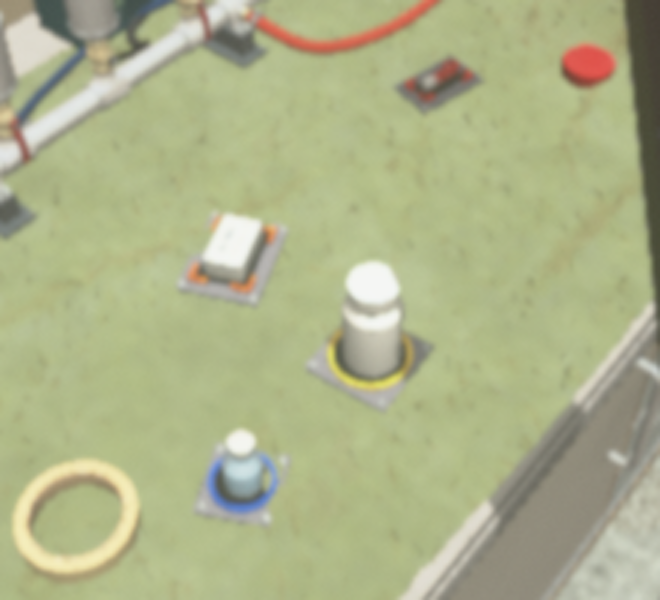

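All four sit in their holders and the bystanders are unmoved. I'll check the heights numerically, then hand in.

```bash
python3 - <<'E'
from h import *
c=np.load('s11.npz'); P=cloud(c,c['d']); R=np.hypot
for n,x,y,r,z in(("bottle",468,97,45,103),("vial",468,267,30,58),("carton",650,88,45,22),("batt",651.5,-260,22,17)):
    m=(R(P[...,0]-x,P[...,1]-y)<r)&(P[...,2]>z); Q=P[m]
    print(n,m.sum(),Q.mean(0).round(1) if len(Q) else None,np.percentile(Q[:,2],[10,50,90]).round(1) if len(Q) else None)
print(manip.sign_off())
E
```

```text
bottle 207 [465.3  99.  109.7] [107.7 109.9 111.7]
vial 64 [466.9 267.3  65.1] [62.3 65.6 67.3]
carton 251 [645.2  92.2  31.5] [28.3 31.9 34.2]
batt 224 [ 653.4 -258.9  298. ] [ 21.9 341.8 359.7]
the job is handed in; nothing more can be done
None
```

The job is handed in at about 23 s: bottle, vial, carton and battery are each in their own holder, in that order. Measured top heights fit the first three being seated; the battery's reading was spoiled by the arm in view, so that one is judged from the pictures only. The red cap and tape roll were not touched. I viewed 16 pictures, over the limit of 14.

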